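Gauge the closed gap of a crimp die set

TASK

Close the die setter first: push its slide home until it is fully up against its two stop screws, and leave it there. Then draw the taper gauge out of its wooden stand and lower it upright, blade down and flat to the die faces, into the middle of the gap between the two dies until it drags snugly on both of them, without forcing the slide back off its stops. The program finishes while holding: keep gripping the gauge at that depth for the reading and do not let go. Leave the things round about alone.

Things in the scene. Friction and masses are not known exactly. Their poses are not given: they have to be found in the camera images.
- setter: die setter, a steel fixture like a small open vice, fixed: dark base plate 100 x 262 x 14 mm with two rails, origin on its underside below the closed gap, z up, +y along the rails the way the slide opens. Both dies' tops are 88 mm above its underside; between them the space is free down to the plate (top at 14 mm), 48 mm wide between the rails
- die_slide (a joint): travel of the slide from its two stop screws, m: 0 is fully home, it grows as the slide opens along the setter's +y (at most 0.034). It starts open, rubs at about 14 N and stays where it is left; it is not sprung
- push_face (a point): middle of the outer (+y) face of the slide's upright push plate, 81 mm above the setter's underside; plate 56 mm wide (x), 12 mm thick (y), reaching from 40 to 100 mm above the setter's underside, with 24 mm free between it and the jaw; push it along the setter's -y
- moving_jaw: the slide's steel jaw with its push plate and its light steel crimping die: the die is 36 mm wide, 24 mm high, 16 mm deep, with a shallow V groove in its face. Origin at the middle of the die face's width, in the face's plane, 62 mm below the die's top; axes as the setter's
- fixed_die: the same crimping die opposite, on a block clamped to the rails; its clamped place along the rails differs by some mm from one time to the next. Origin in the middle of its back; its own axes: z out of its face (towards the other die), x down, y along the face's width
- moving_lip (a point): middle of the top edge of the moving die's face, where the gap's mouth begins
- fixed_lip (a point): middle of the top edge of the fixed die's face. Gap = distance from lip to lip along the setter's y: 9 to 13 mm when the slide is home; the gap's faces are 36 mm wide along the setter's x and upright
- stand: gauge stand, fixed: pale wooden block 64 x 50 x 74 mm (x, y, z) on a dark steel foot 92 x 78 x 6 mm, with one upright slot; origin in the middle of its underside, z up
- gauge: taper gauge, 160 g: steel blade 66 mm long, 30 mm wide (x), its thickness (y) tapering alike on both sides from 14 mm at the handle to 3 mm at the tip (1 mm per 6 mm); dark handle above, 38 (x) x 16 (y) x 46 mm. Origin in the middle of the tip, z up to the handle. Starts upright in the stand's slot, axes as the stand's, handle resting on its top. Off the gap's middle it bears on one die first
- gauge_handle (a point): place to grip the gauge, across the handle's 16 mm: on its axis, 94 mm above the tip, 18 mm below the top, 28 mm above the stand's top. Lowered into the gap, a snug gauge resists by some 4 to 10 N; much above 12 N it forces the slide open. A sideways force along the setter's y means it bears on one die only: ease it the way it is pushed
- bore_block: bystander: pale aluminium gauge block, 32 x 78 x 22 mm, with a row of bores in its top, behind the setter; origin under its middle
- side_cutter: bystander: small side cutter with blue and green grips, 91 x 38 x 14 mm, lying between the setter and the stand, near the trolley's front edge; origin under its middle
- carton: bystander: small brown card box, 46 x 70 x 34 mm, behind the setter; origin under its middle
Things that resemble listed ones, but are neither listed nor needed, are in the scene too. Leave any pink look-alike of the gauge alone.

How it is judged:
On the way, in this order (a step that is already met when the one before it is completed fails the run):
1. the slide is home on its stop screws (value of joint die_slide below 0.001 m), for 0.2 s.
2. the gauge is drawn out of its stand (z of gauge in the frame of stand above 0.078 m and contact force between the fingers and gauge above 1 N), for 0.1 s.
3. the blade is between the dies, 15 mm or more below their tops (z of gauge in the frame of setter below 0.073 m and horizontal distance between gauge and fixed_lip below 0.02 m), for 0.1 s.
At the end, for the whole second after the job is handed in: Slide within 2 mm of its stops; gauge upright (0.06 rad), flat to the dies (0.12 rad), within 8 mm of the middle of their width, tip 19 mm or more below their tops and clear of the base, pressing on each die with 0.5 N or more, at rest and still gripped (value of joint die_slide below 0.002 m and z of gauge in the frame of setter between 0.018 and 0.069 m and x of gauge in the frame of setter between -0.008 and 0.008 m and angle between gauge's own z axis and vertical below 0.06 rad and angle between the y axis of gauge and the y axis of setter, either way round below 0.12 rad and contact force between gauge and moving_jaw above 0.5 N and contact force between gauge and fixed_die above 0.5 N and contact force between the fingers and gauge above 2 N and linear speed of gauge below 0.01 m/s); the arm keeps its last pose, push and grip.
It fails at once if the gauge is rammed: over 50 N on a die (contact force between gauge and fixed_die above 50 N or contact force between gauge and moving_jaw above 50 N).
It fails at once if a bystander is moved more than 30 mm (distance of any of bore_block, side_cutter, carton from where it was at the start of the episode above 0.03 m).
It also fails if it takes over 72 s, if anything falls off the work surface, if the arm or the gripper's body presses on something with over 40 N, if the wrist force passes 120 N, or if a joint passes its speed limit or range.

ROBOT

A 7-joint arm with a two-finger parallel gripper is mounted at the origin on a cart in front of the work surface, level with it; the furniture and walls round the work are solid. World frame = base frame: x ahead of the robot, y to its left, z up, the work surface at z = 0. Lengths are in m, angles in rad, forces in N, time in s.
With the tool pointing down it reaches from about 0.4 to 0.875 m from the base axis. Payload 6.5 kg.
Tool frame: the origin (TCP) lies midway between the tips of the shut fingers; the grasp point (between the pads) lies 19 mm behind it; z points along the fingers, y is the line along which they close (so a half turn about z gives the same grasp; the last joint's range is limited). The gripper opens to 85 mm and grips with 20 to 120 N. Pads are 22 mm wide; open, the fingers measure 114 mm over their backs; the gripper's body (76 mm by 85 mm) begins 54 mm behind the grasp point. The pads swing forward as they close: fully open they stand 13 mm farther back than shut.
Start: joints at [-1.315, 0.536, -0.004, 1.538, 0.003, 1.067, -0.071], TCP at [0.206, 0.617, 0.231] pointing down, gripper open.
Joint ranges: [-2.7, 2.7], [-0.37, 2.16], [-1.27, 1.26], [0.24, 2.4], [-1.31, 4.45], [0.19, 1.91], [-2.76, 2.76]. Speed limits (rad/s): [2.39, 2.39, 3.14, 3.14, 3.14, 3.14, 3.14].

INTERFACE

Orientations are given as a rotation vector (axis times angle).
In Python, from rig import move_to, line_to, move_j, command_gripper, hold, inverse_kinematics, capture, MotionError, sign_off, read_time_s, read_qpos, read_dq, read_effort, read_tcp_pos, read_tcp_rot, read_wrist_force, read_torque, read_gripper_width, read_finger_force gives the robot as it stands. Calls block until the motion is done:
- move_to(position, orientation): joint-space move of the TCP to a pose.
- line_to(position, frame=None, velocity=0.15, max_force=None): straight line of the TCP; frame=None keeps the orientation; velocity is the mean speed in m/s. With max_force (N) it stops when the force on the tool has changed by that much, and returns True; else False.
- move_j(angles): joint-space move.
- command_gripper(opening): finger opening in m; the grip force is fixed at half the most; returns when the fingers have stopped.
- hold(seconds).
- inverse_kinematics(position, orientation): joint angles nearest the present ones, or None.
- capture(name): name is "side" or "top" or "wrist"; returns a dict with "pixels" (384x512x3 uint8, red, green, blue), "vfov" (degrees; the focal length in pixels is half the picture's height over the tangent of half this angle, whatever the lens; pixels are square), "cx", "cy" (the principal point, pixels), "extrinsics" (4x4, takes a point from world to camera coordinates). Camera axes: x right, y down, z forward; pixel columns grow to the right and rows downward; lengths in m; the calibration is good to about 2 mm. A picture is of the moment at which its call begins. There is no depth.
A pose or a line that the arm cannot do raises MotionError and nothing moves.
- sign_off(): hands the job in; it is judged then, once.
Readings, each from a call of its own:
- read_time_s(): time.
- read_qpos(): joint angles.
- read_dq(): joint speeds.
- read_effort(): joint torques, N m.
- read_tcp_pos(): TCP position.
- read_tcp_rot(): TCP orientation.
- read_wrist_force(): force on the tool from outside, world axes, zero at the start.
- read_torque(): the same for the moment, N m.
- read_gripper_width(): finger opening in m.
- read_finger_force(): force on a finger pad.
Only numpy, scipy, OpenCV 4.12 (cv2) and the standard library are available. Lean on these libraries where they do the work, as an engineer would, in place of code of your own. Each camera call takes 0.05 s, during which the arm holds its last target. There are 200 camera calls.

## Working session

There is one attempt and no reset: what is moved stays moved. The work goes in short steps, each a Python script; the robot and the scene stay as the last script left them, time stands still between calls to the robot, and variables do not carry over. Pictures are saved under pics/ and viewed, at most 10 in all, crops included, and the job is handed in when it is done.

```bash
mkdir -p pics; ls; cat > h.py <<'E'
import numpy as np, cv2, pickle
from scipy.spatial.transform import Rotation as R
from rig import *
def snap(n, f):
    c=capture(n); cv2.imwrite(f'pics/{f}.png', c['pixels'][:,:,::-1]); pickle.dump(c,open(f'pics/{f}.pkl','wb')); return c
def load(f): return pickle.load(open(f'pics/{f}.pkl','rb'))
def ray(c,u,v):
    f=c['pixels'].shape[0]/2/np.tan(np.radians(c['vfov'])/2); E=np.array(c['extrinsics'])
    d=E[:3,:3].T@np.array([(u-c['cx'])/f,(v-c['cy'])/f,1]); return -E[:3,:3].T@E[:3,3], d
def at(c,u,v,z):
    o,d=ray(c,u,v); return o+d*(z-o[2])/d[2]
def proj(c,p):
    f=c['pixels'].shape[0]/2/np.tan(np.radians(c['vfov'])/2); E=np.array(c['extrinsics'])
    q=E[:3,:3]@np.array(p)+E[:3,3]; return np.array([c['cx']+f*q[0]/q[2], c['cy']+f*q[1]/q[2]])
def tri(c1,p1,c2,p2):
    o1,d1=ray(c1,*p1);o2,d2=ray(c2,*p2)
    s=np.linalg.lstsq(np.c_[d1,-d2],o2-o1,rcond=None)[0]; a=o1+d1*s[0];b=o2+d2*s[1]; return (a+b)/2,np.linalg.norm(a-b)
E
python3 - <<'E'
from h import *
for n in('top','side'):
    c=snap(n,n); print(n,c['vfov'],c['cx'],c['cy'],ray(c,c['cx'],c['cy']))
t=cv2.imread('pics/top.png');s=cv2.imread('pics/side.png')
cv2.imwrite('pics/top8.png',cv2.resize(t,(800,600),interpolation=cv2.INTER_CUBIC))
cv2.imwrite('pics/side8.png',cv2.resize(s,(800,600),interpolation=cv2.INTER_CUBIC))
print(read_tcp_rot(), read_gripper_width(), read_time_s())
E
```

```text
pics
top 56.18145012726312 250.31244552263362 188.5112282319805 (array([ 0.3221666 , -0.01448725,  1.16931398]), array([ 0.23461639,  0.00941552, -0.97204244]))
side 56.6083138865521 254.39122622904455 194.26944830869851 (array([ 0.25999574, -0.91822696,  0.68052636]), array([ 0.2648535 ,  0.79848277, -0.54062731]))
[-5.03224584e-01 -3.10091384e+00  2.42915100e-03] 0.08542919506882168 0.1
```

View pics/top8.png

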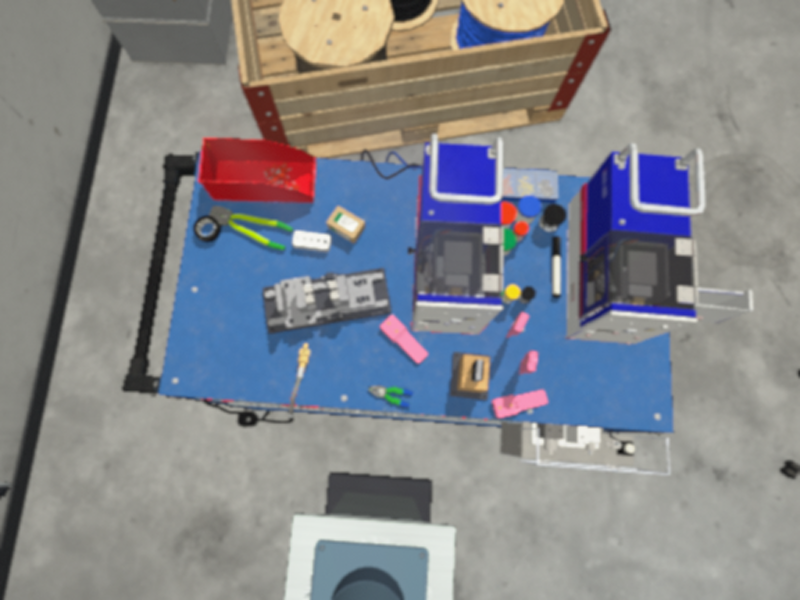

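View pics/side8.png

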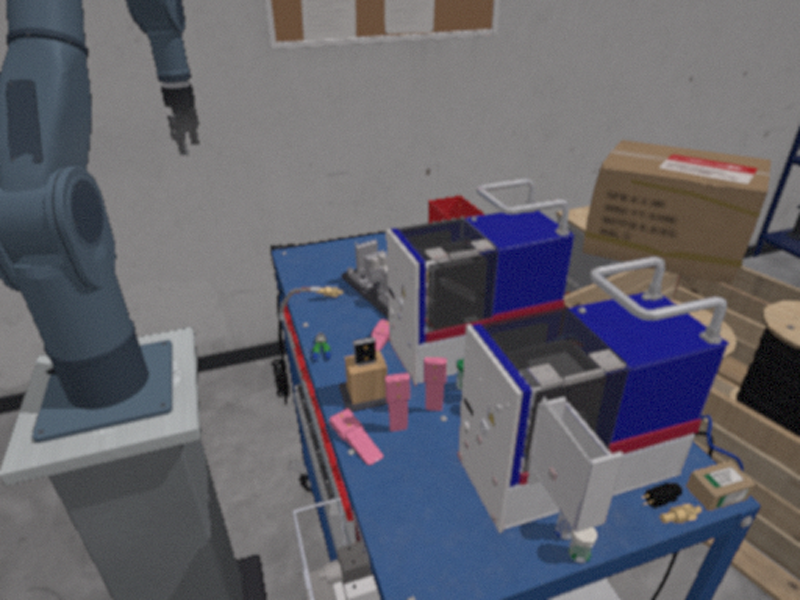

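The top view shows the setter at about (325,300) and the wooden stand with the dark-handled gauge at (472,373). Three or four pink look-alikes lie around (405,340), (520,320), (530,360) and (520,403). The carton (346,222) and bore block (311,240) are behind the setter. The side cutter is at (390,395). The gauge to use is the dark-handled one in the wooden stand. I'll confirm that in an enlarged crop.

```bash
python3 - <<'E'
from h import *
t=cv2.imread('pics/top.png');s=cv2.imread('pics/side.png')
# native coords crops: top setter (160..260,160..220), top stand (280..320,218..262), side
a=cv2.resize(t[162:222,160:260],(800,480),interpolation=cv2.INTER_CUBIC)
cv2.imwrite('pics/cA.png',a)
b=cv2.resize(t[215:265,275:325],(400,400),interpolation=cv2.INTER_CUBIC)
d=cv2.resize(s[205:265,210:270],(400,400),interpolation=cv2.INTER_CUBIC)
cv2.imwrite('pics/cB.png',np.hstack([b,d]))
c=load('top'); 
for n,u,v,z in [('setterL',265,300,0),('setterR',388,285,0),('stand',472,360,.074),('bore',311,240,.022),('carton',346,222,.034),('cutter',390,395,.01)]:
    print(n,at(c,u/1.5625,v/1.5625,z).round(3))
E
```

```text
setterL [0.572 0.264 0.   ]
setterR [0.625 0.005 0.   ]
stand [ 0.467 -0.171  0.074]
bore [0.706 0.177 0.022]
carton [0.749 0.105 0.034]
cutter [ 0.392 -0.016  0.01 ]
```

View pics/cA.png

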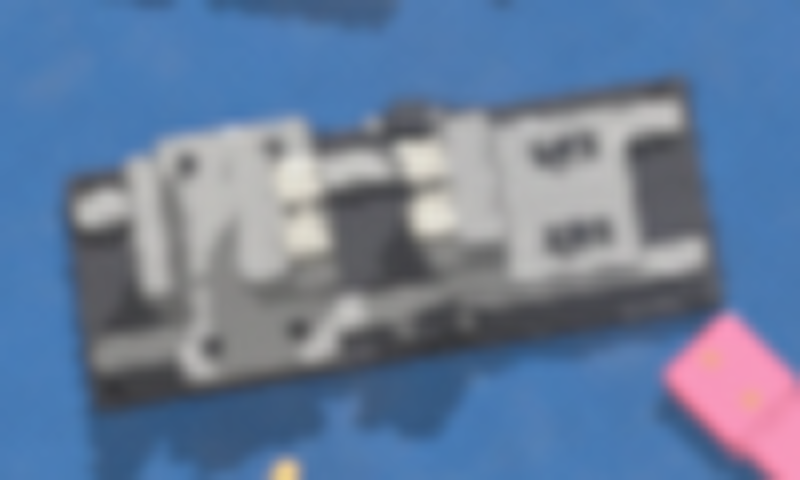

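View pics/cB.png

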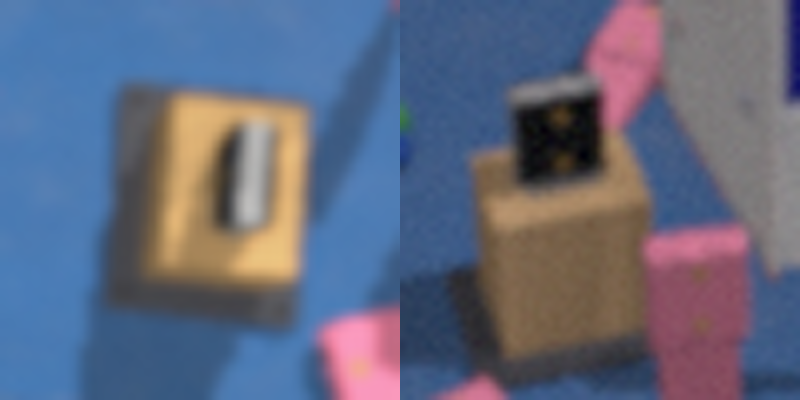

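The crops show the push plate at the setter's left (+y world) end, with its top edge running from (128,165) to (150,298) in the crop. The cream die tops are at (300,205) and (430,190). The fixed block is at the right. On the stand, the dark handle with a steel top is upright in the pale wood, its long side running roughly along world x, so this is the gauge. I'll compute the frames now.

```bash
python3 - <<'E'
from h import *
c=load('top')
A=lambda u,v,z: at(c,160+u/8,162+v/8,z)
B=lambda u,v,z: at(c,275+u/8,215+v/8,z)
P=[A(68,182,.014),A(688,80,.014),A(718,300,.014),A(98,405,.014)]
P=np.array(P); print(P.round(4)); print('sizes',np.linalg.norm(P[1]-P[0]),np.linalg.norm(P[2]-P[1]),'ctr',P.mean(0))
y=P[0]-P[1]+P[3]-P[2]; print('setter +y yaw from world y deg',np.degrees(np.arctan2(-y[0],y[1])))
q=[A(128,165,.1),A(150,298,.1)];print('pushface top edge',np.round(q,4),np.linalg.norm(q[0]-q[1]))
print('dies mov/fix lips',A(322,205,.088).round(4),A(410,190,.088).round(4))
S=np.array([B(172,92,.074),B(312,104,.074),B(300,282,.074),B(148,278,.074)])
print('stand',S.round(4),S.mean(0),[np.linalg.norm(S[i]-S[i-1]) for i in range(4)])
H=np.array([B(242,122,.12),B(275,122,.12),B(268,230,.12),B(234,230,.12)]);print('handle top',H.mean(0),[np.linalg.norm(H[i]-H[i-1]) for i in range(4)])
# machine: left-front top corner height
print('machine', [at(c,415/1.5625,v/1.5625,0).round(3) for v in (330,)])
Rm=R.from_rotvec(read_tcp_rot()).as_matrix();print(Rm.round(2))
E
```

```text
[[ 0.5937  0.2674  0.014 ]
 [ 0.6565  0.0152  0.014 ]
 [ 0.5639 -0.0041  0.014 ]
 [ 0.5019  0.2435  0.014 ]]
sizes 0.25992578680482353 0.09463466369052019 ctr [0.57898977 0.13049434 0.014     ]
setter +y yaw from world y deg 14.031223653454413
pushface top edge [[0.5818 0.2244 0.1   ]
 [0.5307 0.2098 0.1   ]] 0.053145859196602294
dies mov/fix lips [0.5745 0.1505 0.088 ] [0.5829 0.1172 0.088 ]
stand [[ 0.4779 -0.1534  0.074 ]
 [ 0.4772 -0.207   0.074 ]
 [ 0.4097 -0.2045  0.074 ]
 [ 0.407  -0.1473  0.074 ]] [ 0.44293482 -0.17805472  0.074     ] [np.float64(0.07113321057698875), np.float64(0.05358681900949553), np.float64(0.06756400144099026), np.float64(0.057256764105169965)]
handle top [ 0.44298985 -0.17889993  0.12      ] [np.float64(0.03937691432702949), np.float64(0.01207174745576669), np.float64(0.03935304728428576), np.float64(0.012328126448456923)]
machine [array([ 0.531, -0.059,  0.   ])]
[[-0.95  0.32 -0.  ]
 [ 0.32  0.95 -0.  ]
 [-0.   -0.   -1.  ]]
```

Sizes match: plate 260 x 95 mm against 262 x 100 mm, push plate 53 mm against 56 mm, and a lip gap of about 34 mm, so the slide is about 22 mm open. Setter yaw is about 14°. Next I push the slide home with the fingers shut.

```bash
cat >> h.py <<'E'
def frame(yaw):  # tool down, tool y = world y turned by yaw
    y=np.array([-np.sin(yaw),np.cos(yaw),0]); z=np.array([0,0,-1.]); return R.from_matrix(np.c_[np.cross(y,z),y,z]).as_rotvec()
YAW=np.radians(14.0); SX=np.array([np.cos(YAW),np.sin(YAW),0]); SY=np.array([-np.sin(YAW),np.cos(YAW),0])
E
python3 - <<'E'
from h import *
pf=np.array([.5563,.2171,0.076]); rv=frame(YAW)
command_gripper(0.0)
s=pf+SY*.05
move_to(s+[0,0,.12],rv); line_to(s,velocity=.2)
print(read_time_s(),read_tcp_pos(),read_wrist_force())
r=line_to(pf-SY*.02,velocity=.04,max_force=8); p=read_tcp_pos(); print('contact',r,p,(p-pf)@SY,read_wrist_force())
r=line_to(p-SY*.045,velocity=.03,max_force=28); q=read_tcp_pos(); print('home?',r,q,(q-p)@SY,read_wrist_force(),read_time_s())
E
```

```text
3.4 [0.54487785 0.26632668 0.07696703] [ 0.08441415 -0.51817648  0.05065458]
contact True [0.55155874 0.23472445 0.0757122 ] 0.01824794073532094 [-0.20597032  0.80337193 -0.93175502]
home? True [0.55632492 0.21239848 0.07530312] -0.02281583705911305 [-0.95180749  0.0397345   0.89113718] 5.4333
```

```bash
python3 - <<'E'
from h import *
p=read_tcp_pos()
r=line_to(p-SY*.02,velocity=.02,max_force=30); q=read_tcp_pos(); print('again',r,(q-p)@SY,read_wrist_force())
hold(.3); print(read_wrist_force())
line_to(q+SY*.03,velocity=.1)
line_to(q+SY*.03+[0,0,.15],velocity=.25)
command_gripper(0.06)
g=np.array([.5787,.1335,.26])
move_to(g-SX*0.05,frame(YAW)); w=snap('wrist','w1'); t=snap('top','t1')
print(read_tcp_pos(),ray(w,w['cx'],w['cy']), proj(w,[.5787,.1335,.088]), read_time_s())
cv2.imwrite('pics/w1b.png',cv2.resize(cv2.imread('pics/w1.png'),(800,600),interpolation=cv2.INTER_CUBIC))
E
```

```text
again True 0.0003661721483209437 [-0.5444329  -0.05597831  0.02134613]
[0.28038322 0.95724828 0.41486289]
[0.53003968 0.12241971 0.25991654] (array([0.44970706, 0.09919792, 0.4030883 ]), array([ 0.3169073 ,  0.07986909, -0.94508766])) [258.42960122 213.97104808] 8.8667
```

View pics/w1b.png

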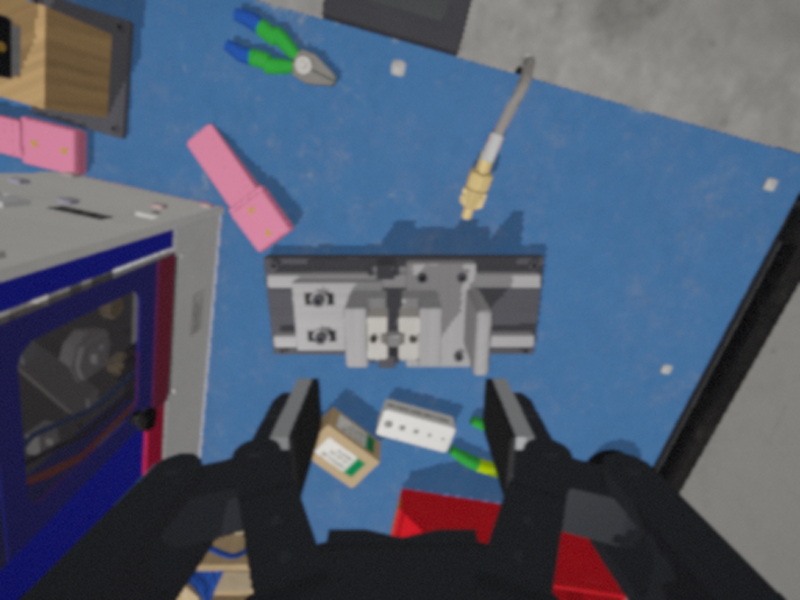

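The wrist view shows the slide closed. The two cream dies are at (378,338) and (411,338) with a thin dark gap near (393,340). The setter's axis is level in the picture, so the 14° yaw is right. I'll enlarge the gap.

```bash
python3 - <<'E'
from h import *
w=cv2.imread('pics/w1.png')
x0,y0=215,180
cv2.imwrite('pics/w1c.png',cv2.resize(w[y0:240,x0:x0+100],(800,480),interpolation=cv2.INTER_CUBIC))
g=w.max(2)
for r in range(196,236,3): print(r,g[r,232:276:1])
c=load('w1')
P=np.array([at(c,u/1.5625,v/1.5625,.014) for u,v in [(266,257),(545,258)]]);print(P,np.linalg.norm(P[0]-P[1]));d=P[1]-P[0];print(np.degrees(np.arctan2(-d[0],d[1])))
E
```

```text
196 [113 110 106 107 114 119 123 124 123 122 124 123 120 118 108  91  77  67
  65  66  68  66  67  77  96 118 127 127 125 123 121 121 122 122 120 112
 107 110 113 112 113 111 113 114]
199 [159 148 127 111 111 115 118 117 117 119 117 119 119 117 115 107  90  74
  66  66  66  68  75  96 113 120 122 121 121 121 120 119 119 119 119 122
 136 151 159 159 159 158 160 161]
202 [162 152 138 135 140 143 143 142 142 143 143 143 143 143 139 123  98  74
  65  65  64  68  82 112 134 141 142 143 141 140 141 141 141 140 141 141
 147 156 162 161 160 160 161 164]
205 [164 161 166 180 188 190 190 189 189 189 188 190 189 189 183 156 114  77
  66  64  71  89 123 163 184 186 186 185 185 184 184 185 184 185 186 187
 178 167 162 161 160 160 161 163]
208 [164 158 159 174 185 190 191 190 189 189 190 189 190 189 180 156 111  73
  67  66  71  78 117 161 181 186 185 185 185 185 185 185 185 186 188 187
 178 168 162 161 161 161 162 163]
211 [164 157 158 172 185 189 189 188 187 188 188 188 187 185 176 149 108  82
  77  76  78  83 111 150 174 182 183 183 184 184 184 185 185 186 188 187
 177 167 162 162 161 160 162 1
[... 892 characters left out ...]
68 164 163 163 163 163 163 164]
229 [166 161 155 153 159 164 165 168 171 173 171 166 165 163 153 133 106  92
  88  83  76  72  93 127 156 170 173 172 175 178 180 180 180 178 170 157
 155 160 162 162 162 163 164 165]
232 [166 161 152 143 139 135 130 132 136 134 120 101  95  95  93  93  93  92
  92  91  97 108 124 135 146 153 154 154 159 163 165 162 163 164 159 155
 153 159 161 161 162 162 162 164]
235 [157 157 156 155 154 155 156 155 152 149 139 128 126 125 124 124 123 124
 125 127 135 144 151 154 155 155 155 155 155 157 157 157 156 157 157 157
 157 158 156 157 157 156 155 155]
[[ 0.5643361  -0.00122743  0.014     ]
 [ 0.50303336  0.25017919  0.014     ]] 0.2587727081748257
13.703531213723068
```

View pics/w1c.png

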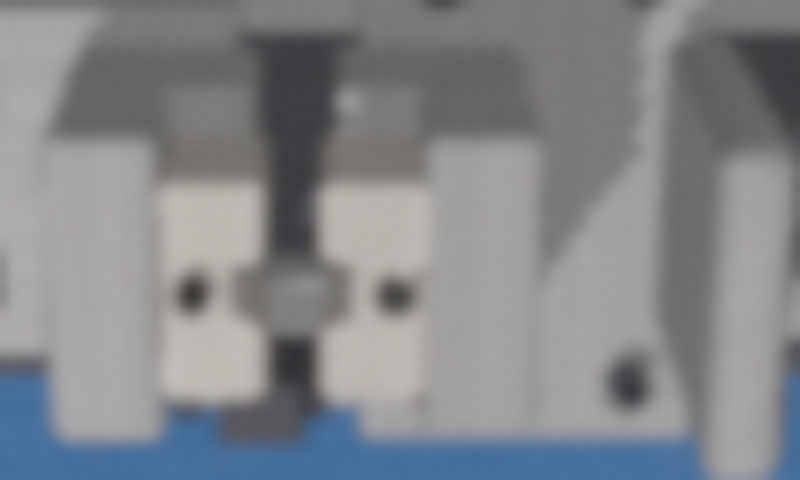

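The crop shows cream die tops over native rows 203–230, with lips at columns 247.8 and 254.2. The grooves and their screw dots are at row about 217, which is the middle of the width.

```bash
python3 - <<'E'
from h import *
c=load('w1'); t=load('t1')
a,b=at(c,247.8,216.7,.088),at(c,254.25,216.7,.088); m=(a+b)/2
print('gap',(b-a)@SY,'mid',m,'width',(at(c,251,203,.088)-at(c,251,230.3,.088))@SX, 'diemid',at(c,251,(203+230.3)/2,.088))
print('outer edges die',at(c,235,217,.088)@SY-at(c,268.3,217,.088)@SY)
g=t['pixels'].max(2); u,v=proj(t,m).round().astype(int); print(u,v)
for r in range(v-8,v+9,2): print(r,g[r,u-12:u+13])
# stand from wrist view not needed; refine stand by side view: handle dark blob
for n in('t1','side'):
    k=load(n)if n=='t1' else load('side'); P=[.443,-.178,.12]; print(n,proj(k,P), proj(k,[.443,-.178,.074]))
E
```

```text
gap 0.008079273117611243 mid [0.58452125 0.12539415 0.088     ] width -0.037190635999632994 diemid [0.58446257 0.12534776 0.088     ]
outer edges die -0.04172813074274105
209 185
177 [141 140 137 136 134 132 129 126 124 120 115 107  95  80  68  73  86  94
  98  97  95  92  90  83  76]
179 [141 139 138 137 134 133 130 127 124 120 117 107  90  67  55  53  56  62
  66  68  70  76  82  78  69]
181 [142 141 138 137 135 133 131 128 125 122 118 112  95  70  55  56  61  64
  66  65  63  65  68  67  60]
183 [142 141 139 137 135 134 131 129 125 122 119 114 101  80  63  58  59  61
  61  60  61  66  69  62  56]
185 [142 141 139 138 137 134 132 128 126 123 120 115 104  85  61  49  48  49
  49  56  83 123 145 134 116]
187 [142 142 140 138 136 134 133 130 127 125 121 117 113 111 113 111  88  75
  74  77 100 141 176 184 175]
189 [143 142 141 139 137 135 133 131 129 125 122 119 115 123 158 183 163 137
 142 159 173 181 187 188 186]
191 [144 142 141 138 137 136 134 131 129 125 123 119 114 111 120 144 150 141
 138 146 161 173 176 175 172]
193 [144 143 141 140 138 137 134 131 130 127 124 120 117 112 103  99 114 130
 137 135 128 121 115 111 110]
t1 [306.53714139 236.94403237] [304.1150211  238.51765129]
side [232.3162062  217.53695155] [233.11376448 231.19808955]
```

```bash
python3 - <<'E'
from h import *
w=load('w1'); print('tcp col',proj(w,[.53004,.12242,.25992+.013]), 'expected ~257.6')
line_to([.42,.08,.28],velocity=.25)
move_to([.385,-.178,.27],frame(np.radians(-3)))
c=snap('wrist','w2'); print(proj(c,[.443,-.179,.12]),read_time_s(), proj(c,read_tcp_pos()+[0,0,.01]))
cv2.imwrite('pics/w2b.png',cv2.resize(c['pixels'][130:330,120:390,::-1],(800,593),interpolation=cv2.INTER_CUBIC))
t=cv2.imread('pics/top.png').max(2)
for r in range(180,194): print(r,t[r,194:222])
E
```

```text
tcp col [262.47777639 261.70122311] expected ~257.6
[257.87217619 226.97465788] 10.5583 [259.16340207 258.62869909]
180 [125 153 181 184 162 125 105 110 116 124 130 131 127 120 123 154 190 201
 203 205 198 185 185 188 187 183 175 167]
181 [144 171 197 204 189 156 141 148 158 169 177 178 171 155 145 164 198 220
 223 222 213 197 190 188 187 184 174 168]
182 [178 206 223 224 215 191 180 184 190 195 197 198 195 182 163 160 186 217
 224 222 215 203 192 188 187 184 178 171]
183 [199 220 225 225 217 196 188 195 196 191 187 187 187 181 163 150 170 202
 213 209 201 194 187 186 187 186 183 176]
184 [205 221 224 223 219 201 183 180 175 160 147 141 140 136 125 115 129 159
 173 169 162 166 172 182 187 187 186 180]
185 [200 219 223 222 218 201 164 138 127 112 100  94  90  88  85  83  89 114
 140 149 154 166 174 182 187 186 184 177]
186 [192 203 206 203 193 167 130  97  84  79  76  77  77  79  79  79  87 117
 158 182 189 192 186 185 188 186 184 176]
187 [184 176 167 173 172 145 114  88  79  77  78  83  89  91  91  93 107 150
 195 215 216 209 195 189 189 186 184 175]
188 [182 167 157 176 184 162 133 105  91  91  91  93  96  97  96  97 116 167
 210 225 224 221 207 194 189 187 184 178]
189 [187 185 187 203 209 193 159 119  99  96  97  96  96  96  96  93 108 161
 210 225 226 222 212 195 188 188 187 184]
190 [188 195 209 219 220 207 175 128 101  96  97  96  97  96  94  87  93 143
 192 211 212 202 190 183 186 188 187 186]
191 [186 195 214 222 221 215 189 138 102  97  97  97  97  95  89  80  80 110
 147 164 166 159 155 161 172 176 173 170]
192 [183 190 206 212 211 206 186 141 104  97  97  97  97  91  81  74  73  84
 108 126 135 136 136 140 142 141 137 134]
193 [182 179 183 182 176 167 151 123 101  97  97  96  94  87  76  72  71  76
  91 113 130 136 134 127 120 114 111 110]
```

View pics/w2b.png

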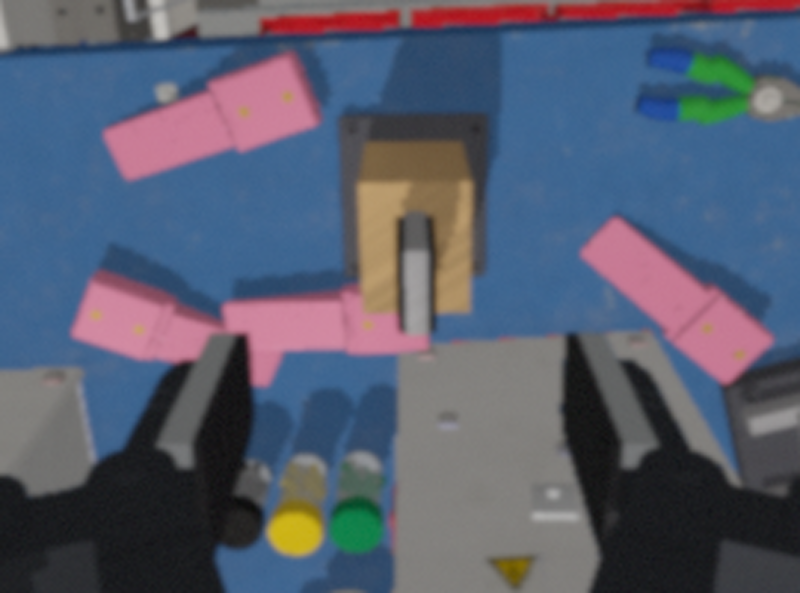

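The gauge handle in the stand is at crop (416,275), its steel top at (416,300), and it is clear of everything within the finger span. A pink piece at (385,320) appears close behind the stand, so I'll check its position before descending.

```bash
python3 - <<'E'
from h import *
s=load('side');t=load('top');c=load('w2');w=load('w1')
k=1.5625; f=lambda u,v:(120+u*270/800,130+v*200/593)
for n,u,v in[('A',398,430),('B',435,408)]: print('side',n,at(s,u/k,v/k,0).round(3), at(s,u/k,(v-57)/k,.112).round(3))
print('top',at(t,530/k,372/k,0).round(3),at(t,512/k,333/k,0).round(3),'tops',at(t,532/k,355/k,.112).round(3),at(t,522/k,318/k,.112).round(3))
for n,u,v in [('P head R',428,320),('P tail L',225,320),('Q head',90,300),('Q tail',270,365)]:
    print(n,at(c,*f(u,v),0).round(3),at(c,*f(u,v),.112).round(3))
# gauge handle top, z .12 : corners in crop
H=[at(c,*f(u,v),.12) for u,v in [(403,252),(431,252),(431,333),(402,333)]]
print('handle',np.mean(H,0),[np.linalg.norm(H[i]-H[i-1]).round(4) for i in range(4)],H[0],H[3])
S=[at(c,*f(u,v),.074) for u,v in [(358,182),(472,181),(471,313),(363,313)]]
print('stand',np.mean(S,0),[np.linalg.norm(S[i]-S[i-1]).round(4) for i in range(4)])
a=t
print('top fixedlip y',at(a,211,188.5,.088),at(a,200,188.5,.088))
E
```

```text
side A [ 0.468 -0.283  0.   ] [ 0.474 -0.271  0.112]
side B [ 0.546 -0.255  0.   ] [ 0.55  -0.238  0.112]
top [ 0.461 -0.303  0.   ] [ 0.54  -0.263  0.   ] tops [ 0.48  -0.278  0.112] [ 0.55  -0.258  0.112]
P head R [ 0.521 -0.171  0.   ] [ 0.462 -0.172  0.112]
P tail L [ 0.515 -0.286  0.   ] [ 0.458 -0.256  0.112]
Q head [ 0.499 -0.361  0.   ] [ 0.446 -0.31   0.112]
Q tail [ 0.546 -0.264  0.   ] [ 0.48  -0.239  0.112]
handle [ 0.44566002 -0.17584271  0.12      ] [np.float64(0.0356), np.float64(0.011), np.float64(0.0356), np.float64(0.0118)] [ 0.42760795 -0.18041562  0.12      ] [ 0.463142   -0.18261624  0.12      ]
stand [ 0.44607522 -0.17551597  0.074     ] [np.float64(0.0641), np.float64(0.0501), np.float64(0.0646), np.float64(0.0502)]
top fixedlip y [0.5741564  0.11712068 0.088     ] [0.57163075 0.15097622 0.088     ]
```

Two pink look-alikes have toppled by themselves onto the table (x≈0.52) and are clear of the stand. The stand measures 64 x 50 mm in the wrist view, which matches. The gap middle agrees between top and wrist views (SY of -0.0199 and -0.0197). Now I grasp and draw the gauge.

```bash
python3 - <<'E'
from h import *
rv=frame(np.radians(-3.3)); P=np.array([.4457,-.1757,0])
line_to(P+[0,0,.2],rv,velocity=.15)
print(line_to(P+[0,0,.083],rv,velocity=.1,max_force=10), read_tcp_pos())
f0=read_wrist_force(); command_gripper(0.0); print('w',read_gripper_width(),read_finger_force(),f0,read_wrist_force(),read_tcp_pos())
print(line_to(P+[0,0,.215],rv,velocity=.12,max_force=15),read_tcp_pos(),read_gripper_width(),read_wrist_force(),read_time_s())
E
```

```text
False [ 0.44613335 -0.17587484  0.08350776]
w 0.015479845837579118 58.264875411987305 [ 0.34737885  0.40023771 -0.32482522] [-1.22419886  0.44462675  4.94962963] [ 0.44588202 -0.17573266  0.08330647]
False [ 0.44514179 -0.17548578  0.21429673] 0.015340282873219951 [-1.17791136  0.29296048 -1.36986933] 14.3583
```

```bash
python3 - <<'E'
from h import *
rv=frame(YAW); G=SX*.5974-SY*.0198
line_to([.41,-.12,.225],velocity=.2)
move_to([.43,.085,.225],rv)
line_to(G+[0,0,.22],rv,velocity=.2)
line_to(G+[0,0,.175],rv,velocity=.1); hold(.3)
c=snap('wrist','w3'); p=read_tcp_pos(); print(p,read_wrist_force(),read_time_s(),proj(c,[*G[:2],.088]),proj(c,p-[0,0,.075]))
u,v=proj(c,[*G[:2],.088]); x0,y0=int(u)-70,int(v)-60
print(x0,y0)
cv2.imwrite('pics/w3b.png',cv2.resize(c['pixels'][y0:y0+105,x0:x0+140,::-1],(800,600),interpolation=cv2.INTER_CUBIC))
E
```

```text
[0.58468396 0.12538375 0.17541376] [-0.09651068  0.51333717 -1.15193536] 17.575 [258.23251574 199.11104893] [258.32599794 204.33564477]
188 139
```

View pics/w3b.png

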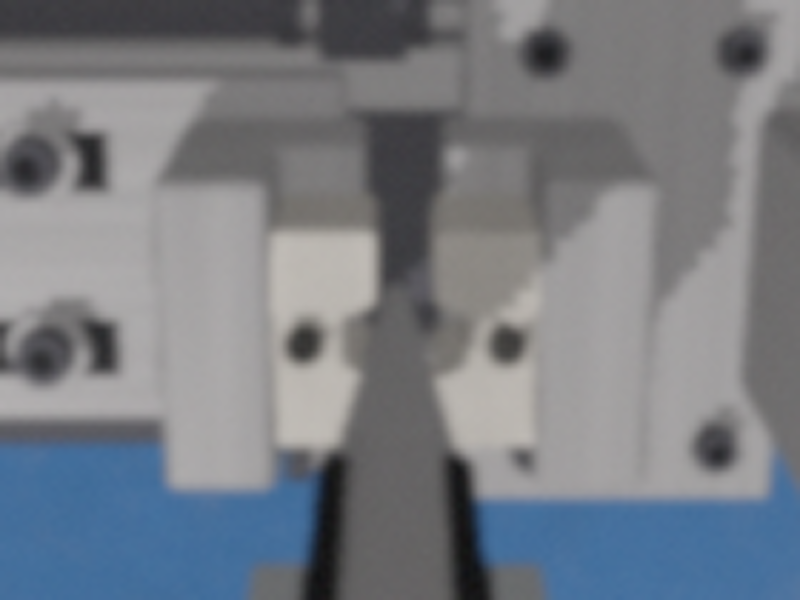

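The blade tip is at crop (402,285) and the lip-to-lip middle at about (406,285), under 1 mm off. The blade is square to the dies and the width middle agrees. I'll lower under force control.

```bash
cat >> h.py <<'E'
def mean_f(n=6):
    a=[]
    for _ in range(n): a.append(read_wrist_force()); hold(.02)
    return np.mean(a,0)
E
python3 - <<'E'
from h import *
G=SX*.5974-SY*.0195; hold(.2); b=mean_f(); off=0.; print('bias',b)
r=line_to(G+[0,0,.146],velocity=.05,max_force=5); z=read_tcp_pos()[2]; print(r,z,(mean_f()-b).round(2))
np.save('bias.npy',b)
zc=z
while zc>.10:
    zc-=.0015
    line_to(G+SY*off+[0,0,zc],velocity=.02,max_force=12)
    f=mean_f(4)-b; fy=f@SY
    if abs(fy)>1 or f[2]>1: print(round(zc,4),read_tcp_pos()[2].round(4),'off',round(off*1e3,2),'fy %.2f fz %.2f fx %.2f'%(fy,f[2],f@SX))
    if abs(fy)>1: off+=np.clip(fy*2e-4,-6e-4,6e-4)
    if f[2]>3: break
np.save('st.npy',[zc,off]); print(read_time_s(),read_gripper_width(),zc,off)
E
```

```text
bias [-0.18029246 -0.03588268 -1.51628081]
False 0.14604458995880537 [ 0.51  0.07 -0.04]
0.1325 0.1325 off 0.0 fy 1.10 fz -0.34 fx 0.43
0.131 0.131 off 0.22 fy 1.25 fz -0.73 fx 0.52
0.1295 0.1295 off 0.47 fy 1.16 fz -1.17 fx 0.09
0.128 0.128 off 0.7 fy 1.12 fz -0.62 fx 0.52
0.122 0.1222 off 0.93 fy 0.59 fz 2.01 fx -0.01
0.1205 0.1213 off 0.93 fy 1.12 fz 6.36 fx -0.80
24.0917 0.01523526210871507 0.12054458995880535 0.0011490382291096438
```

```bash
python3 - <<'E'
from h import *
b=np.load('bias.npy'); zc,off=np.load('st.npy'); G=SX*.5974-SY*.0195
line_to(G+SY*off+[0,0,zc],velocity=.02); hold(.5)
for i in range(3):
    f=mean_f()-b; print('fy %.2f fz %.2f fx %.2f'%(f@SY,f[2],f@SX),read_tcp_pos(),read_torque(),read_finger_force()); hold(.5)
w=snap('wrist','w4'); t=snap('top','t4')
cv2.imwrite('pics/w4b.png',cv2.resize(w['pixels'][139:244,188:328,::-1],(800,600),interpolation=cv2.INTER_CUBIC))
E
```

```text
fy 0.50 fz 6.92 fx -0.60 [0.58462103 0.12670374 0.12130164] [ 0.07432793  0.28638619 -0.01651624] 59.43960249423981
fy 0.48 fz 7.01 fx -0.84 [0.58462816 0.12667954 0.12130491] [ 0.04288216  0.30654119 -0.04875931] 59.43928778171539
fy 0.36 fz 6.76 fx -0.80 [0.58461857 0.12670117 0.12129099] [ 0.11573549  0.34023346 -0.07243154] 59.438197016716
```

View pics/w4b.png

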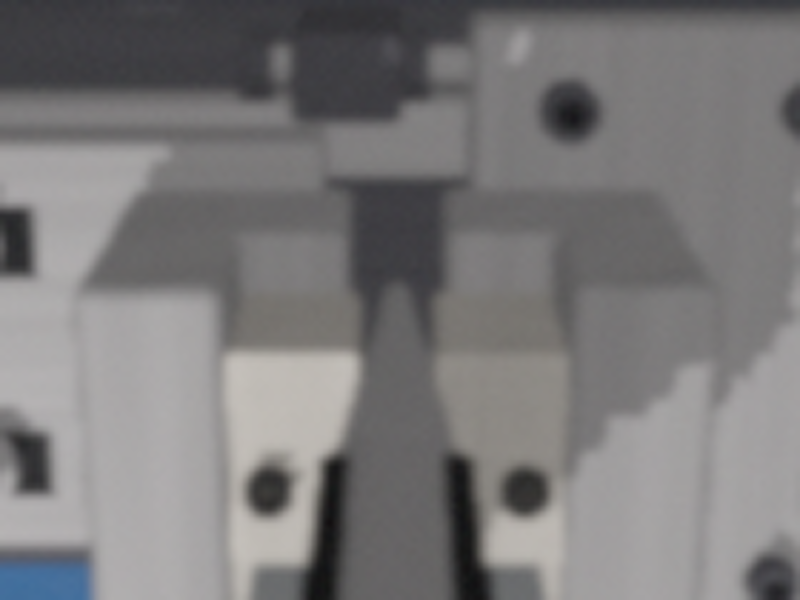

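The picture shows the blade down in the gap, touching both lips at crop (360,352) and (436,352). The force is a steady 7 N vertical, with side force under 0.5 N. Handing in.

```bash
python3 -c "
from rig import *
print(sign_off(), read_time_s())"
```

```text
the job is handed in; nothing more can be done
the job is handed in; nothing more can be done
```

I pushed the slide home on its stops, then lowered the gauge upright into the middle of the gap; it drags on both dies at about 7 N with under 0.5 N sideways, the gripper still holds it, and the job is handed in (no verdict was returned).

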